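# Draw the bottom foam plaque from under the weighted stack

### The arm

A 6-joint arm with a two-finger parallel gripper is mounted at the origin on a cart in front of the work surface, level with it; the furniture and walls round the work are solid. World frame = base frame: x ahead of the robot, y to its left, z up, the work surface at z = 0. Lengths are in m, angles in rad, forces in N, time in s.
With the tool pointing down it reaches from about 0.2 to 0.875 m from the base axis. Payload 3.4 kg.
Tool frame: the origin (TCP) lies on the centre line of the jaws, within the pads' length; the fingertips stand 22 mm ahead of it and the grasp point (between the pads) lies 3 mm ahead of it (env.tip_extent is the distance from the TCP to the fingertips, in m); z points along the fingers, y is the line along which they close (so a half turn about z gives the same grasp; the last joint's range is limited). The gripper opens to 94 mm and grips with 3 to 60 N. Pads are 16 mm wide; open, the fingers measure 119 mm over their backs; the gripper's body (75 mm by 177 mm) begins 78 mm behind the grasp point.
Start: joints at [1.014, 0.276, 1.505, -0, 1.361, -0.121], TCP at [0.243, 0.521, 0.227] pointing down, gripper open.
Joint ranges: [-2.89, 2.89], [-0.75, 2.08], [0.22, 2.7], [-1.18, 4.32], [0.11, 2.71], [-2.7, 2.7]. Speed limits (rad/s): [2.57, 2.57, 3.14, 3.14, 3.14, 3.14].

### API

Orientations are given as a 3x3 rotation matrix whose columns are the frame's x, y, z axes.
In Python, from workcell import env, claw, planner, monitor, snapshot, ticket gives the robot as it stands. The module is installed in compiled form; this text tells all that it offers. Calls block until the motion is done:
- env.move_to(position, orientation): joint-space move of the TCP to a pose.
- env.move_l(position, max_speed=0.15, rot=None): straight line of the TCP; rot=None keeps the orientation; max_speed is the mean speed in m/s.
- env.goto_joints(angles): joint-space move.
- claw.move_gripper(opening, effort=None): opening from 0.0 (shut) to 1.0 (fully open); effort is the grip in N (None keeps the last); returns when the fingers have stopped.
- env.hold(seconds).
- planner.inverse_kinematics(position, orientation): joint angles nearest the present ones, or None.
- monitor.state(): the state.
- snapshot(name): name is "scene" or "top" or "wrist"; returns a dict with "image" (384x512x3 uint8, red, green, blue), "mtx" (3x3 intrinsics, pixels), "position" and "orientation" of the camera in the world. Camera axes: x right, y down, z forward; pixel columns grow to the right and rows downward; lengths in m; the calibration is good to about 2 mm. A picture is of the moment at which its call begins. There is no depth.
A pose or a line that the arm cannot do raises env.MotionError and nothing moves.
- ticket.close_job(): hands the job in; it is judged then, once.
The state is a dict: "t": time; "joint_positions": joint angles; "dq": joint speeds; "tau": joint torques, N m; "position": TCP position; "eef_rot": TCP orientation; "force": force on the tool from outside, world axes, zero at the start; "torque": the same for the moment, N m; "grip_width": opening from 0.0 (shut) to 1.0 (fully open); "gripper_force": force on a finger pad.
Only numpy, scipy, OpenCV 4.12 (cv2) and the standard library are available. Lean on these libraries where they do the work, as an engineer would, in place of code of your own. Each camera call takes 0.05 s, during which the arm holds its last target. There are 200 camera calls.

### The job

The foam plaque at the bottom of the stack in the draw-out rack has lain longest under the steel block and is next for the hardness test. Draw it out under the gate along the rack, without lifting, touching or upsetting the other plaques and the block, which should just settle down behind the gate, and then lay it flat into the pocket of the aluminium carrier plate. The foam is soft: press on it only as hard as it takes to drag it, never with more than about 25 N, pinch it lightly, and leave everything else on the bench where it is.

Things in the scene. Friction and masses are not known exactly. Their poses are not given: they have to be found in the camera images.
- rack: Aluminium draw-out rack, fixed. Origin on the bench under its gate; z up; -x is the way out, towards the robot, +x into the stack. Floor 8 mm above the bench; the stack fills x=0 to 90 mm, low back wall at x=92. Guide rails, 4 mm thick, inner faces at y=+-24.5 mm, tops 12 mm above the floor, run from x=-32 to 93 mm. PTFE-coated: foam slides on it at a friction of about 0.12, on foam at 0.3, under fingertips at some 0.5.
- rack_gate (a point): Middle of the lower edge of the gate, a steel strip across the rack 3 mm thick and 16 mm high, top 35 mm above the bench. It is 11 mm above the rack's floor, so the bottom plaque passes and the next ones are held back. Its posts and thumb screws, outside the rails at 27 to 35 mm either side of the middle, reach 13 mm forward and 33 mm up.
- rack_tongue (a point): Middle of the run-out tongue, on its top, 80 mm before the rack's origin. The rack's floor goes on there (x=-33 to -127 mm of the rack) as a strip only 30 mm wide without rails, top 8 mm above the bench, so that a plaque on it overhangs 8 mm each side and can be pinched across its width, fingers reaching past its edges. A lip 4 mm high ends it at x=-126 mm.
- plaque_1: Off-white moulded foam plaque, 88 (its x) x 46 (y) x 8 mm, 30 g; origin at the centre of its underside. The bottom one, to be drawn. At first its front end sticks out of the gate by about 28 mm, between the rails, its top 16 mm above the bench. Soft: over 25 N on it dents it (a pinch counts on both sides, so 12 N a finger). Closed fingertips pressed down on that end with some 14 to 20 N drag it along; a lighter touch slips.
- plaque_2: Off-white moulded foam plaque, 88 (its x) x 46 (y) x 8 mm, 30 g; origin at the centre of its underside. Second from the bottom, behind the gate. Sinks onto the rack's floor when the bottom one is out.
- plaque_3: Off-white moulded foam plaque, 88 (its x) x 46 (y) x 8 mm, 30 g; origin at the centre of its underside. Third from the bottom.
- plaque_4: Off-white moulded foam plaque, 88 (its x) x 46 (y) x 8 mm, 30 g; origin at the centre of its underside. The top one, under the block.
- weight: Dark steel block lying loose on the top plaque to keep the stack flat, 80 (x) x 44 (y) x 22 mm with a small knob on top, 39 mm high in all, its top about 79 mm above the bench, 0.45 to 0.8 kg. Origin at the centre of its underside.
- carrier: Aluminium carrier plate, loose, 125 (its x) x 90 (y) x 12 mm, 0.45 kg, with a pocket in its top for one plaque: 93 (x) x 51 (y) mm, centred, 6 mm deep, floor 6 mm above the bench; a seated plaque stands 2 mm proud. The pocket's long walls are missing over the middle 45 mm, out to the plate's edge, for finger and thumb. Origin at the centre of its underside.
- test_disc: Bystander, leave alone: closed round moulded disc, white, 144 mm across, 20 mm thick. Origin at the centre of its underside.
- pencil: Bystander, leave alone: green pencil, 176 mm long. Origin at the centre of its underside.
- foam_strip_a: Bystander, leave alone: die-cut foam strips stacked two high, 40x122x12 mm. Origin at the centre of its underside.
- foam_strip_b: Bystander, leave alone: die-cut foam strips stacked two high, 38x118x12 mm. Origin at the centre of its underside.
- foam_strip_c: Bystander, leave alone: die-cut foam strips stacked two high, 35x124x13 mm. Origin at the centre of its underside.
- brown_vial: Bystander, leave alone: small dark reagent bottle, 27 mm across, 55 mm tall. Origin at the centre of its underside.
- small_cup: Bystander, leave alone: white open cup, 70 mm across, 41 mm tall. Origin at the centre of its underside.
Mind the look-alikes: they are no part of the job. Leave any yellow look-alike of the rack alone.

How it is judged:
By the outcome, as a careful person would: the job done as asked, in the order asked, and still so for the second after the job is handed in, with the robot touching nothing.
It also fails if it takes over 64 s, if anything falls off the work surface, if the arm or the gripper's body presses on something with over 40 N, if the wrist force passes 120 N, or if a joint passes its speed limit or range.

## Working session

There is one attempt and no reset: what is moved stays moved. The work goes in short steps, each a Python script; the robot and the scene stay as the last script left them, time stands still between calls to the robot, and variables do not carry over. Pictures are saved under pics/ and viewed, at most 10 in all, crops included, and the job is handed in when it is done.

```bash
mkdir -p pics; cat > h.py <<'E'
import numpy as np, cv2
from workcell import env, claw, planner, monitor, snapshot, ticket
def snap(n,f):
    s=snapshot(n); cv2.imwrite('pics/'+f,cv2.cvtColor(s['image'],cv2.COLOR_RGB2BGR)); np.savez('pics/'+f[:-4]+'.npz',**s); return s
def px2w(s,uv,z):
    uv=np.atleast_2d(np.array(uv,float)); d=np.c_[uv,np.ones(len(uv))]@np.linalg.inv(s['mtx']).T@np.array(s['orientation']).T
    p=np.array(s['position']); return p+d*((z-p[2])/d[:,2])[:,None]
def w2px(s,P):
    q=(np.atleast_2d(P)-s['position'])@s['orientation']@np.array(s['mtx']).T; return q[:,:2]/q[:,2:]
E
python3 - <<'E'
from h import *
for n in('top','scene'):
    s=snap(n,n+'0.png'); print(n,s['position'],np.round(s['orientation'],3).tolist(),s['mtx'].tolist())
print(monitor.state())
a=cv2.imread('pics/top0.png');cv2.imwrite('pics/top0b.png',cv2.resize(a,(800,600)))
E
```

```text
top [0.34810665 0.12097056 1.42129007] [[0.001, -0.989, 0.15], [-1.0, -0.001, 0.0], [-0.0, -0.15, -0.989]] [[383.6939218674908, 0.0, 258.9288312333889], [0.0, 383.6939218674908, 196.46844004815804], [0.0, 0.0, 1.0]]
scene [-0.14342117  1.2211352   1.36390845] [[-0.839, -0.388, 0.382], [-0.544, 0.596, -0.591], [0.001, -0.704, -0.711]] [[494.84643872133324, 0.0, 257.598377773582], [0.0, 494.84643872133324, 205.0879137828584], [0.0, 0.0, 1.0]]
{'t': 0.1, 'joint_positions': array([ 1.01401624e+00,  2.76520003e-01,  1.50594354e+00,  1.35395370e-05,
        1.36069470e+00, -1.21002360e-01]), 'dq': array([-1.73511366e-03, -1.81445113e-03, -5.78226694e-03, -1.73470317e-03,
       -9.73551863e-04, -6.47821948e-05]), 'tau': array([ 2.15680688e-03, -4.05455554e+01, -2.37780350e+01,  7.01800827e-02,
        2.97903595e-02, -3.12023030e-05]), 'position': array([0.24248241, 0.52088223, 0.22672301]), 'eef_rot': array([[-9.06540746e-01,  4.22117487e-01, -8.38583858e-04],
       [ 4.22118271e-01,  9.06539804e-01, -1.32212354e-03],
       [ 2.02118181e-04, -1.55254043e-03, -9.99998774e-01]]), 'force': array([0.76132448, 0.41913   , 0.15903347]), 'torque': array([-0.00264926,  0.00583203, -0.03110041]), 'gripper_force': 0.0, 'grip_width': 0.9964707422843861}
```

View pics/top0b.png

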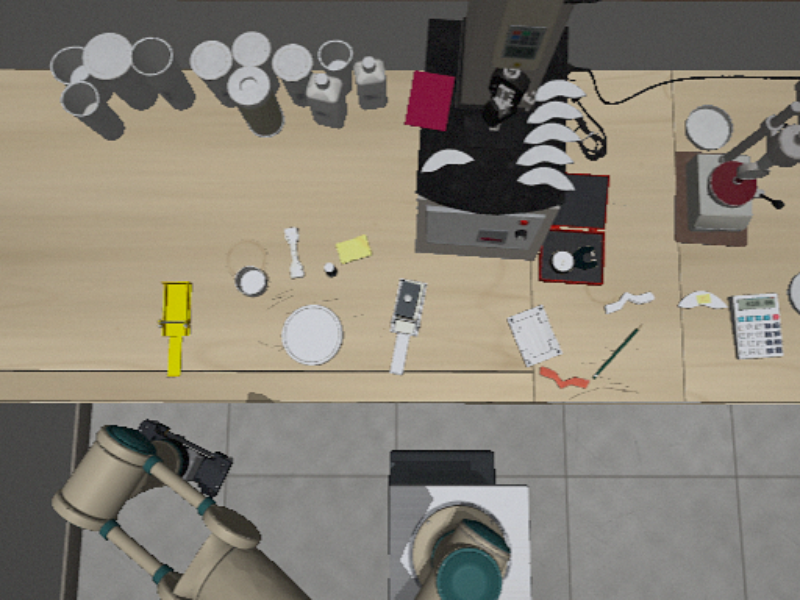

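View pics/scene0.png

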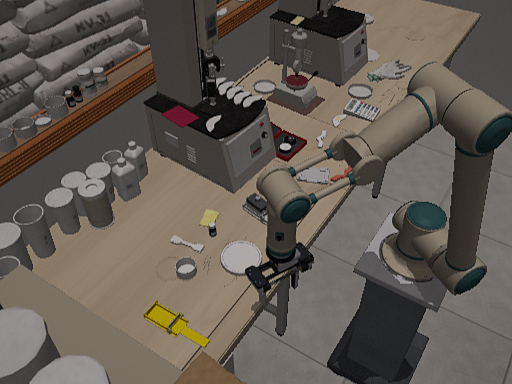

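The top view shows the rack with its tongue end at about (398,372) and the block at (409,298). The carrier is at (535,335), with the pencil to its right, and the yellow look-alike is far left. The scene view agrees. I'll go for a close look with the wrist camera.

```bash
python3 - <<'E'
from h import *
s=dict(np.load('pics/top0.npz'))
k=512/800
P=px2w(s,np.array([[398,372],[407,318]])*k,0.01); C=px2w(s,np.array([[535,335]])*k,0.012)[0]
print(P,C)
d=P[1]-P[0]; yaw=np.arctan2(d[1],d[0]); print('yaw',yaw)
mid=(P[0]+P[1])/2
def R(y): c,q=np.cos(y),np.sin(y); return np.array([[c,q,0],[q,-c,0],[0,0,-1.]])
# stand off between rack and carrier
for yy in (yaw,yaw+np.pi):
    q=planner.inverse_kinematics([mid[0],mid[1]-0.03,0.40],R(yy)); print(yy,q)
st=monitor.state()
q=[planner.inverse_kinematics([mid[0]-.03,mid[1]-0.06,0.38],R(yy)) for yy in (yaw,yaw+np.pi)]
j=[abs(x[5]) if x is not None else 9 for x in q]; i=int(np.argmin(j))
env.goto_joints(q[i])
s=snap('wrist','w1.png'); print(i,s['position'],np.round(s['orientation'],3).tolist(),s['mtx'].tolist(),monitor.state()['position'],monitor.state()['t'])
a=cv2.imread('pics/w1.png');cv2.imwrite('pics/w1b.png',cv2.resize(a,(800,600)))
E
```

```text
[[0.40812344 0.13680615 0.01      ]
 [0.53572657 0.11577714 0.01      ]] [ 0.49528012 -0.18640257  0.012     ]
yaw -0.16333204340861612
-0.16333204340861612 [ 5.66855074e-02  8.14475772e-02  1.33766597e+00 -4.44089210e-16
  1.72247910e+00  1.79081388e+00]
2.978260610181177 [ 5.66855074e-02  8.14475772e-02  1.33766597e+00 -4.44089210e-16
  1.72247910e+00 -1.35077878e+00]
1 [0.36305893 0.08003522 0.53707834] [[0.162, 0.949, 0.269], [0.987, -0.156, -0.046], [-0.002, 0.273, -0.962]] [[337.07106891626114, 0.0, 252.7218464656574], [0.0, 337.07106891626114, 187.84169839557688], [0.0, 0.0, 1.0]] [0.44186417 0.06694502 0.37966713] 2.0333
```

View pics/w1b.png

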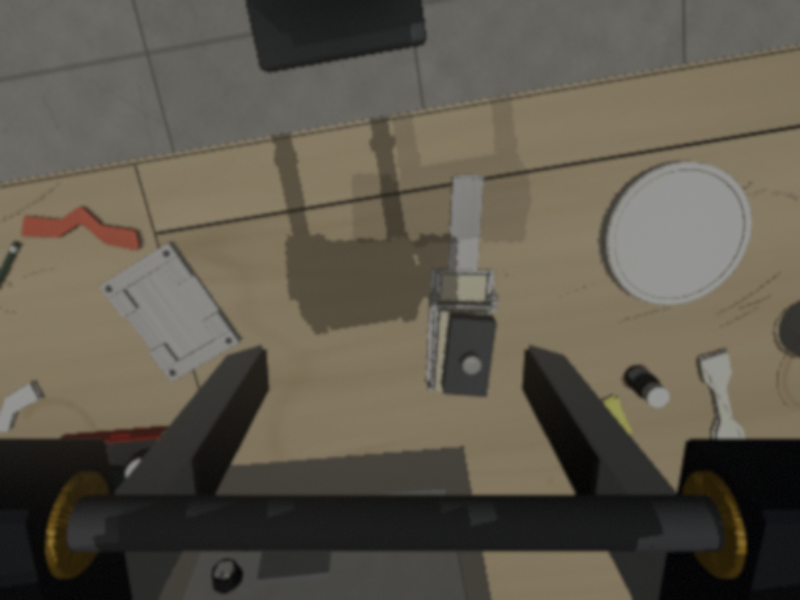

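The wrist view shows the rack with its tongue tip at about (467,177) and its gate at about y=270. The drawn plaque's end is at (470,288) and the block at (470,355). The carrier is at (172,312) with four corner screws. Next, one closer look over each.

```bash
python3 - <<'E'
from h import *
s0=monitor.state(); R0=s0['eef_rot']
def R(y): c,q=np.cos(y),np.sin(y); return np.array([[c,q,0],[q,-c,0],[0,0,-1.]])
yaw=-.163+np.pi
env.move_to([0.49,-0.17,0.22],R(yaw)); s=snap('wrist','wc.png'); print(s['position'])
env.move_to([0.515,0.12,0.20],R(yaw)); s=snap('wrist','wr.png'); print(s['position'],monitor.state()['t'])
for f in('wc','wr'):
    a=cv2.imread(f'pics/{f}.png');cv2.imwrite(f'pics/{f}b.png',cv2.resize(a,(800,600)))
E
```

```text
[ 0.4114484  -0.15606773  0.37797568]
[0.43623605 0.13282538 0.3575978 ] 4.375
```

View pics/wcb.png

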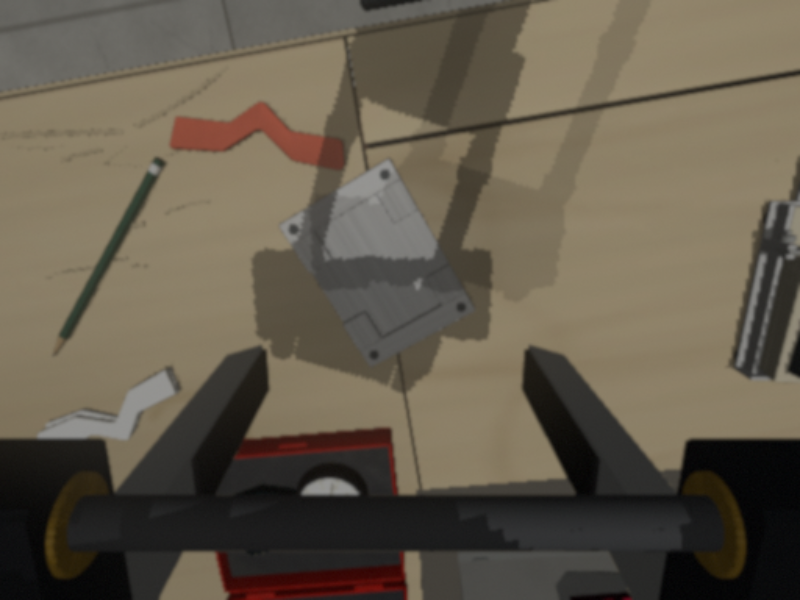

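View pics/wrb.png

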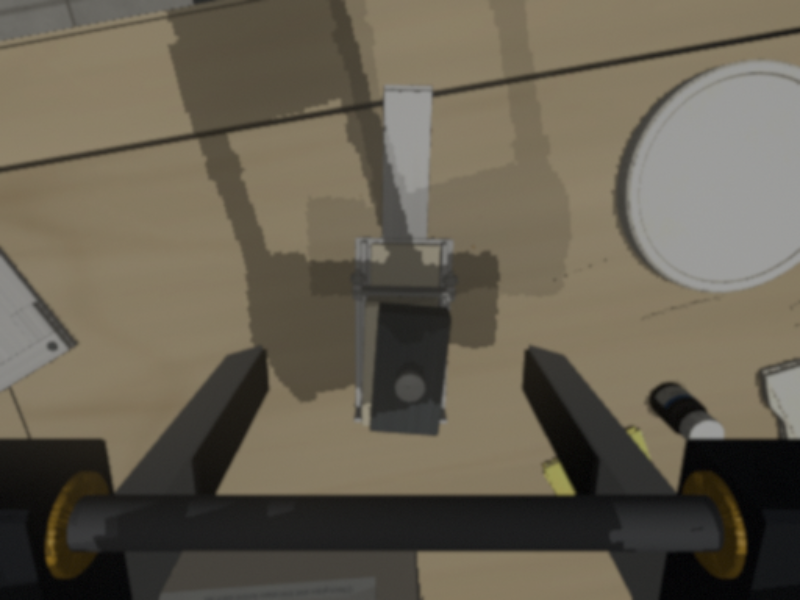

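The carrier's screws are at about (385,174), (293,229), (461,307) and (374,355). For the rack, the tongue end corners are (385,86) and (433,87), and the rail ends are (358,238) and (452,238) near and (358,422) far left. The plaque end sits between them.

```bash
python3 - <<'E'
from h import *
L=lambda f:dict(np.load(f'pics/{f}.npz'))
k=.64
def screws(f,pts,r=5):
    s=L(f); g=cv2.cvtColor(s['image'],cv2.COLOR_RGB2GRAY).astype(float); out=[]
    for u,v in np.array(pts)*k:
        u0,v0=int(round(u-.5)),int(round(v-.5)); w=g[v0-r:v0+r+1,u0-r:u0+r+1]; m=np.clip(np.median(w)*.75-w,0,None)
        yy,xx=np.mgrid[-r:r+1,-r:r+1]; m=m*(xx**2+yy**2<=r*r)
        out.append([u0+(m*xx).sum()/m.sum(),v0+(m*yy).sum()/m.sum()])
    return px2w(s,out,.012)
for f,p,r in(('wc',[(293,229),(385,174),(461,307),(374,355)],4),('w1',[(109,289),(166,253),(229,339),(172,372)],3)):
    S=screws(f,p,r); print(f,S.round(4)[:,:2].tolist(),'mean',S.mean(0).round(4)); 
    e=(S[3]-S[0]+S[2]-S[1]); print('len',np.linalg.norm(S[3]-S[0]),np.linalg.norm(S[2]-S[1]),'wid',np.linalg.norm(S[1]-S[0]),np.linalg.norm(S[2]-S[3]),'yaw',np.arctan2(e[1],e[0]))
s=L('wr'); f=lambda a,z:px2w(s,np.array(a)*k-.5,z)
T=f([(385,87),(433,87)],.012);Rn=f([(358,239),(452,239)],.020);Rf=f([(358,422),(446,418)],.020)
print(T,Rn,Rf)
for A in(T,Rn,Rf):print('w',np.linalg.norm(A[0]-A[1]))
a,b,c=T.mean(0),Rn.mean(0),Rf.mean(0);
for p,q in((a,b),(a,c),(b,c)): d=(q-p)[:2];print(np.linalg.norm(d),np.arctan2(d[1],d[0]))
s=L('w1');print('w1 tip',f([(453,177),(484,177)],.012).mean(0))
E
```

```text
wc [[0.4568, -0.2361], [0.4302, -0.1671], [0.5321, -0.1281], [0.5585, -0.197]] mean [ 0.4944 -0.1821  0.012 ]
len 0.10896055180339557 0.10909737843823977 wid 0.07400648887088261 0.0738279217723766 yaw 0.3659220463411657
w1 [[0.4564, -0.2368], [0.43, -0.1677], [0.5319, -0.1286], [0.5581, -0.1978]] mean [ 0.4941 -0.1827  0.012 ]
len 0.10893638429781898 0.1091082447070128 wid 0.07398748228130372 0.07409531679994155 yaw 0.3665837812182249
[[0.40188905 0.13095004 0.012     ]
 [0.40667968 0.1600012  0.012     ]] [[0.49052541 0.09829841 0.02      ]
 [0.50038113 0.15832763 0.02      ]] [[0.62070657 0.07423107 0.02      ]
 [0.62769035 0.13686538 0.02      ]]
w 0.02944351160401191
w 0.06083290467974871
w 0.0630224614233168
0.09277027587249412 -0.18607295409747968
0.22350929960653987 -0.179602650444314
0.1307423435308979 -0.1750115611374668
w1 tip [0.40419984 0.14433115 0.012     ]
```

```bash
cat >> h.py <<'E'
def R(y): c,q=np.cos(y),np.sin(y); return np.array([[c,q,0],[q,-c,0],[0,0,-1.]])
YR=-.180; TIP=np.array([.4043,.1450]); ex=np.array([np.cos(YR),np.sin(YR)]); ey=np.array([-ex[1],ex[0]])
ORG=TIP+.127*ex; RR=R(YR+np.pi); TE=float(env.tip_extent)
def rk(x,y,ztip): return np.r_[ORG+x*ex+y*ey,ztip+TE]
E
python3 - <<'E'
from h import *
s=dict(np.load('pics/wr.npz')); f=lambda a,z:(px2w(s,np.array(a)*.64-.5,z)[:,:2]-ORG)@np.c_[ex,ey]
print('tongue mid',f([(409,87),(407,236)],.008)); print('gate top',f([(358,291),(403,293),(448,294)],.035)); print('plaque front',f([(405,246)],.016)); print('rails',f([(365,239),(446,239)],.02), 'knob',f([(410,387)],.079))
claw.move_gripper(0.0,effort=8)
env.move_to(rk(-.017,0,.060),RR); f0=monitor.state()['force']; 
env.move_l(rk(-.017,0,.019),max_speed=.1); env.hold(.1); st=monitor.state()
print(f0,st['force'],st['position']-rk(-.017,0,.019),st['t'],st['grip_width'])
E
```

```text
tongue mid [[-0.12749061  0.00054462]
 [-0.03428199  0.00142215]]
gate top [[-0.00305631 -0.02952662]
 [-0.00223686 -0.00088552]
 [-0.00207802  0.02777535]]
plaque front [[-2.89877424e-02  8.26478408e-05]]
rails [[-0.03388498 -0.02597878]
 [-0.0347902   0.02643298]] knob [[0.04182427 0.00360276]]
[-0.46044385  0.6379135   1.20288856] [ 0.93601691 -0.12536133  0.66940833] [1.06914497e-03 9.07640991e-05 1.14208758e-03] 6.9917 0.0049154166455201405
```

```bash
cat >> h.py <<'E'
def fz(b,n=3):
    v=[]
    for _ in range(n): env.hold(.02); v.append(monitor.state()['force']-b)
    return np.mean(v,0)
E
python3 - <<'E'
from h import *
b=fz(0); z=.019; np.save('base.npy',b)
log=[]
while z>.010:
    z-=.0004; env.move_l(rk(-.017,0,z),max_speed=.05); F=fz(b,2); log.append((round(z*1e3,1),round(F[2],1)))
    if F[2]>15.5: break
print(log,monitor.state()['t'],monitor.state()['position']-rk(-.017,0,z),F); np.save('z.npy',z)
E
```

```text
[(18.6, np.float64(0.2)), (18.2, np.float64(0.1)), (17.8, np.float64(-0.2)), (17.4, np.float64(0.0)), (17.0, np.float64(0.0)), (16.6, np.float64(0.5)), (16.2, np.float64(1.4)), (15.8, np.float64(6.0)), (15.4, np.float64(8.7)), (15.0, np.float64(10.4)), (14.6, np.float64(13.7)), (14.2, np.float64(17.3))] 10.4417 [1.05284383e-04 6.70517490e-06 1.95846527e-03] [-3.7624917   0.34291142 17.33039799]
```

```bash
python3 - <<'E'
from h import *
b=np.load('base.npy'); z=float(np.load('z.npy')); x=-.017; log=[]
while x>-.032:
    x-=.003; env.move_l(rk(x,0,z),max_speed=.03); F=fz(b,2); fx=F[:2]@ex
    log.append((round(x*1e3),round(z*1e3,2),round(F[2],1),round(fx,1)))
    z-=np.clip((17-F[2])/9e3,-.0006,.0004)
    if F[2]>21 or F[2]<8: break
np.save('z.npy',[z,x]); print(log,monitor.state()['t'])
a=snap('wrist','d1.png')['image'][:,:,::-1]; cv2.imwrite('pics/d1b.png',cv2.resize(a,(800,600)))
E
```

```text
[(-20, 14.2, np.float64(11.9), np.float64(0.7)), (-23, np.float64(13.8), np.float64(10.9), np.float64(3.2)), (-26, np.float64(13.4), np.float64(11.7), np.float64(4.2)), (-29, np.float64(13.0), np.float64(12.2), np.float64(5.9)), (-32, np.float64(12.6), np.float64(14.0), np.float64(6.9))] 11.8583
```

View pics/d1b.png

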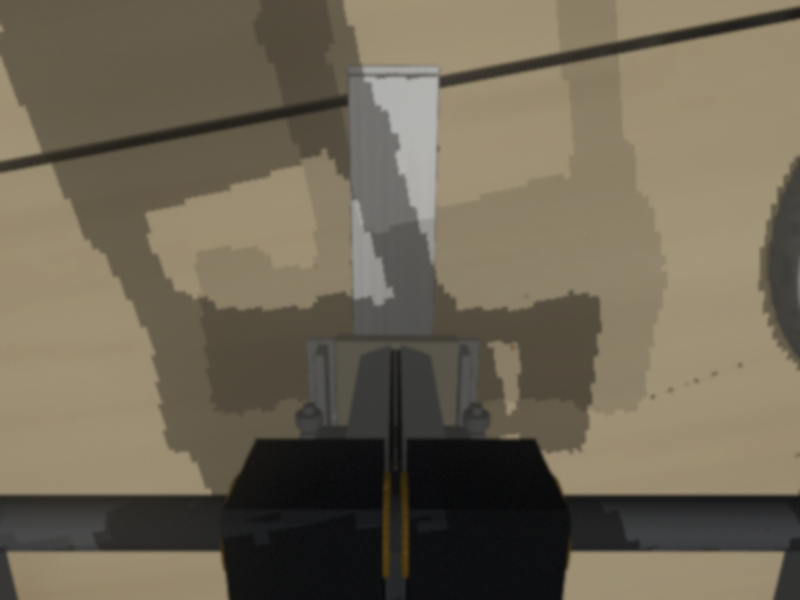

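The plaque's front edge is at about row 338, almost level with the rail ends. The fingertips, near (395,350), are almost at that edge, so it may have slipped. I'll check in numbers.

```bash
python3 - <<'E'
from h import *
s=dict(np.load('pics/d1.npz')); f=lambda a,z:((px2w(s,np.array(a)*.64-.5,z)[:,:2]-ORG)@np.c_[ex,ey]*1e3).round(1)
print('front',f([(337,337),(395,338),(455,338)],.016),'rail end',f([(318,341),(468,341)],.02),'tip',f([(395,71)],.012),'lip',f([(395,76)],.012)); 
print((np.r_[(monitor.state()['position'][:2]-ORG)@np.c_[ex,ey],monitor.state()['position'][2]-TE]*1e3).round(1))
E
```

```text
front [[-36.6 -20.1]
 [-36.3   0.9]
 [-36.3  22.7]] rail end [[-36.7 -26.4]
 [-36.7  26.8]] tip [[-126.3    0.9]] lip [[-124.8    0.9]]
[-24.1   1.2  16.2]
```

```bash
python3 - <<'E'
from h import *
b=np.load('base.npy'); z,x=np.load('z.npy'); log=[]; act=0
while act>-.104 and x>-.125:
    x-=.006; env.move_l(rk(x,0,z),max_speed=.05); F=fz(b,2); fx=F[:2]@ex; p=monitor.state()['position']; act=(p[:2]-ORG)@ex
    log.append((round(x*1e3),round(act*1e3,1),round(((p[:2]-ORG)@ey)*1e3,1),round(z*1e3,2),round(p[2]*1e3-TE*1e3,1),round(F[2],1),round(fx,1)))
    z-=np.clip((17-F[2])/5e3,-.0008,.0006)
    if F[2]>22 or F[2]<6 or len(log)==5: break
np.save('z.npy',[z,x]); print(*log,monitor.state()['t'],sep='\n')
s=snap('wrist','d2.png'); print(w2px(s,np.r_[ORG+(act-.0122)*ex,.016])/.64)
E
```

```text
(-38, np.float64(-29.9), np.float64(1.6), np.float64(12.26), np.float64(16.2), np.float64(15.7), np.float64(6.3))
(-44, np.float64(-35.6), np.float64(1.9), np.float64(12.01), np.float64(16.1), np.float64(17.8), np.float64(6.1))
(-50, np.float64(-42.2), np.float64(1.9), np.float64(12.17), np.float64(16.0), np.float64(16.7), np.float64(5.7))
(-56, np.float64(-48.5), np.float64(2.0), np.float64(12.11), np.float64(16.0), np.float64(17.9), np.float64(5.0))
(-62, np.float64(-55.3), np.float64(1.9), np.float64(12.29), np.float64(16.0), np.float64(17.9), np.float64(3.1))
13.4083
[[389.73583643 337.35754337]]
```

```bash
python3 - <<'E'
from h import *
b=np.load('base.npy'); z,x=np.load('z.npy'); log=[]; act=0
while act>-.1065 and x>-.125:
    x-=.006 if act>-.095 or act==0 else .003; env.move_l(rk(x,0,z),max_speed=.05); F=fz(b,2); fx=F[:2]@ex; p=monitor.state()['position']; act=(p[:2]-ORG)@ex
    log.append((round(x*1e3),round(act*1e3,1),round(((p[:2]-ORG)@ey)*1e3,1),round(z*1e3,2),round(p[2]*1e3-TE*1e3,1),round(F[2],1),round(fx,1)))
    z-=np.clip((16-F[2])/5e3,-.0008,.0006)
    if F[2]>22 or F[2]<6 : break
print(*log,monitor.state()['t'],sep='\n')
env.move_l(rk(act,0,.030),max_speed=.1); env.move_to(rk(-.03,0,.19),RR)
a=snap('wrist','d3.png')['image'][:,:,::-1]; cv2.imwrite('pics/d3b.png',cv2.resize(a,(800,600)));print(monitor.state()['t'])
E
```

```text
(-68, np.float64(-61.7), np.float64(1.8), np.float64(12.46), np.float64(16.0), np.float64(18.3), np.float64(3.7))
(-74, np.float64(-68.6), np.float64(1.6), np.float64(12.93), np.float64(16.0), np.float64(17.4), np.float64(2.4))
(-80, np.float64(-75.0), np.float64(1.5), np.float64(13.22), np.float64(16.0), np.float64(15.8), np.float64(2.5))
(-86, np.float64(-80.8), np.float64(1.6), np.float64(13.17), np.float64(16.0), np.float64(15.9), np.float64(3.1))
(-92, np.float64(-87.0), np.float64(1.6), np.float64(13.16), np.float64(16.0), np.float64(16.8), np.float64(2.4))
(-98, np.float64(-93.7), np.float64(1.5), np.float64(13.31), np.float64(16.0), np.float64(16.8), np.float64(1.5))
(-104, np.float64(-100.0), np.float64(1.4), np.float64(13.48), np.float64(16.0), np.float64(17.3), np.float64(1.4))
(-107, np.float64(-103.1), np.float64(1.3), np.float64(13.73), np.float64(16.1), np.float64(15.1), np.float64(1.7))
(-110, np.float64(-105.5), np.float64(1.5), np.float64(13.55), np.float64(16.0), np.float64(15.6), np.float64(2.5))
(-113, np.float64(-108.3), np.float64(1.5), np.float64(13.47), np.float64(16.0), np.float64(16.0), np.float64(1.9))
16.4083
17.525
```

View pics/d3b.png

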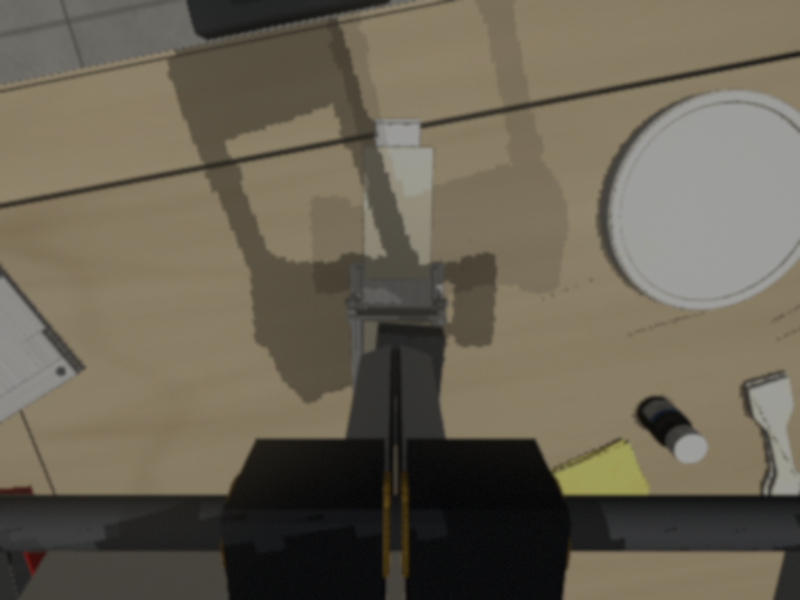

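The plaque lies on the tongue, with its front edge at row 147, columns 365 to 433, and its rear edge at about row 279. The stack and block are still behind the gate. I'll get the plaque's pose in numbers.

```bash
python3 - <<'E'
from h import *
s=dict(np.load('pics/d3.npz')); f=lambda a,z:((px2w(s,np.array(a)*.64-.5,z)[:,:2]-ORG)@np.c_[ex,ey]*1e3).round(1)
print('front',f([(365,147),(399,147),(433,147)],.016),'rear',f([(360,279),(399,279),(434,279)],.016),'sides',f([(363,240),(433,240)],.016),'tip',f([(377,120),(419,121)],.012),'railend',f([(357,265),(437,265)],.02))
E
```

```text
front [[-110.7  -20.7]
 [-110.7    1.2]
 [-110.7   23.1]] rear [[-23.3 -25.5]
 [-23.3   1.3]
 [-23.3  25.4]] sides [[-50.4 -23. ]
 [-50.4  24.2]] tip [[-127.4  -12.9]
 [-126.8   14. ]] railend [[-34.  -27.1]
 [-34.   26.9]]
```

```bash
python3 - <<'E'
from h import *
claw.move_gripper(.72); env.move_to(rk(-.067,.001,.045),RR); env.move_l(rk(-.067,.001,.0088),max_speed=.08); env.hold(.15)
p=monitor.state()['position']; print((p-rk(-.067,.001,.0088))*1e3)
claw.move_gripper(.3,effort=8); st=monitor.state(); print(st['grip_width']*94,st['gripper_force'],st['force'],st['t'])
if .4<st['grip_width']<.55:
    p=st['position']; env.move_l(p+[0,0,.05],max_speed=.08); env.move_l(p+[0,0,.12],max_speed=.2); st=monitor.state(); print(st['grip_width']*94,st['gripper_force'])
    CC=np.array([.4943,-.1824]); env.move_to(np.r_[CC,.13],R(.366+np.pi)); st=monitor.state(); print(st['grip_width']*94,st['gripper_force'],st['position'],st['t'])
    a=snap('wrist','p1.png')['image'][:,:,::-1]; cv2.imwrite('pics/p1b.png',cv2.resize(a,(800,600)))
E
```

```text
[0.68659162 0.09792814 0.66573378]
45.79190044582991 7.995569854974747 [0.11494861 1.0122003  1.11947566] 20.5083
46.02450025289227 7.995827347040176
46.07282061539261 7.995864003896713 [ 0.49384056 -0.18144944  0.12917353] 23.0
```

View pics/p1b.png

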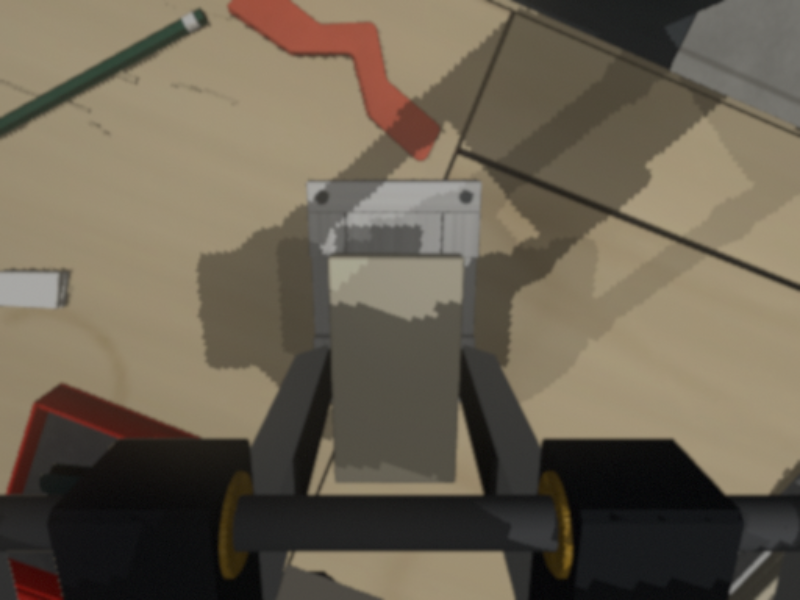

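The plaque is held square, with front corners at (330,257) and (462,255) and rear corners at about (333,480) and (456,482). The carrier's near screws are at (321,198) and (466,197). I'll measure the hold against the pocket.

```bash
python3 - <<'E'
from h import *
s=dict(np.load('pics/p1.npz')); st=monitor.state(); p=st['position'];Rt=st['eef_rot']
f=lambda a,z:px2w(s,np.array(a)*.64-.5,z)
zt=p[2]-TE-.0015+.008
A=f([(330,257),(462,255),(456,482),(333,480)],zt); r=((A-p)@Rt*1e3).round(1); print('plaque in tool',r,'ctr',r.mean(0)); 
d=A[3]-A[0]+A[2]-A[1]; print('yaw plaque',np.arctan2(d[1],d[0]),'tool',np.arctan2(-Rt[1,0],-Rt[0,0]))
S=f([(321,198),(466,197)],.012); m=S.mean(0); d=S[0]-S[1]; yaw=np.arctan2(d[1],d[0])+np.pi/2; print('screws',S,np.linalg.norm(d),'yaw',yaw)
c=.366; print('carrier ctr est',m[:2]+.0545*np.array([np.cos(c),np.sin(c)]))
E
```

```text
plaque in tool [[ 44.2 -22.   15.5]
 [ 44.8  22.   15.6]
 [-42.7  22.7  15.5]
 [-41.7 -23.9  15.4]] ctr [ 1.15 -0.3  15.5 ]
yaw plaque 0.3594256252690014 tool 0.36661965712272343
screws [[ 0.45742906 -0.23647648  0.012     ]
 [ 0.43026846 -0.16691422  0.012     ]] 0.07467668022951104 yaw 0.37224683962979976
carrier ctr est [ 0.49473903 -0.18219071]
```

```bash
python3 - <<'E'
from h import *
CC=np.array([.4945,-.1822]); Rc=R(.366+np.pi); t=CC-Rc[:2,0]*.00115+Rc[:2,1]*.0003
env.move_l(np.r_[t,.020+TE],max_speed=.12,rot=Rc); env.hold(.2)
p=monitor.state()['position']; e=t-p[:2]; print('err',e*1e3); b=fz(0)
c=t+e; z=.018; log=[]
while z>.0062:
    env.move_l(np.r_[c,z+TE],max_speed=.04); F=fz(b,2); p=monitor.state()['position']; log.append((round(z*1e3,1),((p-np.r_[t,TE])*1e3).round(1).tolist(),F.round(1).tolist()))
    if F[2]>3 or np.hypot(*F[:2])>5 or p[2]-TE<.0077: break
    z-=.002 if z>.0145 else .001
print(*log,monitor.state()['t'],sep='\n')
a=snap('wrist','p2.png')['image'][:,:,::-1]; cv2.imwrite('pics/p2b.png',cv2.resize(a,(800,600)))
E
```

```text
err [-0.53020858  0.26132405]
(18.0, [-0.7, 0.3, 18.0], [0.4, -0.3, -0.2])
(16.0, [-0.6, 0.3, 15.9], [-0.0, 0.4, -0.2])
(14.0, [-0.6, 0.3, 13.9], [0.7, 0.0, -0.5])
(13.0, [-0.5, 0.3, 13.0], [0.0, 0.7, -0.1])
(12.0, [-0.5, 0.3, 12.0], [-0.2, -0.1, 0.4])
(11.0, [-0.5, 0.3, 11.0], [-0.2, -0.2, 0.0])
(10.0, [-0.6, 0.3, 10.0], [0.3, -0.7, -0.2])
(9.0, [-0.6, 0.3, 9.0], [0.2, 0.2, -0.1])
(8.0, [-0.6, 0.3, 7.9], [0.4, 0.1, -0.1])
(7.0, [-0.5, 0.3, 7.0], [0.5, -0.5, -0.6])
27.0167
```

View pics/p2b.png

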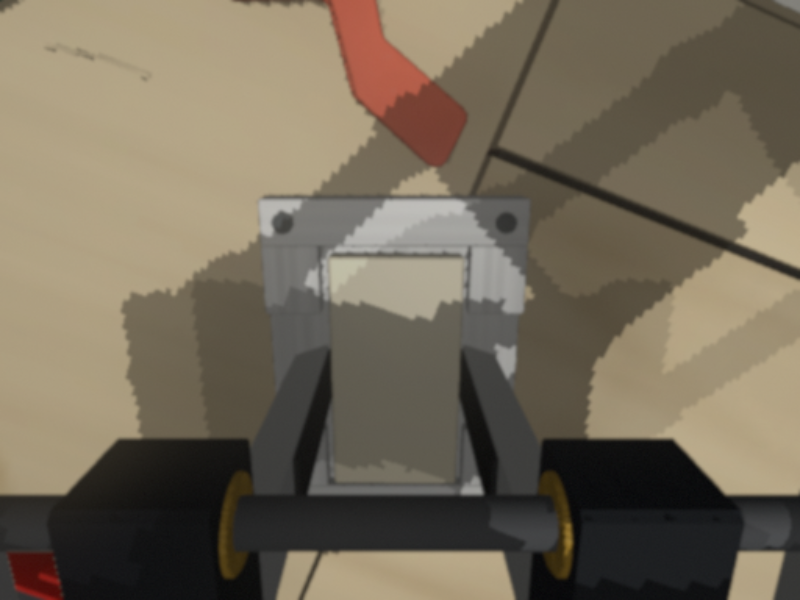

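The plaque sits inside the pocket outline with a gap all round; its front edge is at row 255 against the pocket's at about 247. Release, retreat and check.

```bash
python3 - <<'E'
from h import *
p=monitor.state()['position']
claw.move_gripper(.66); env.hold(.2); env.move_l(p+[0,0,.06],max_speed=.08)
env.move_to([.44,-.03,.36],R(np.pi)); a=snap('wrist','e1.png')['image'][:,:,::-1]; print(monitor.state()['t'])
s=dict(np.load('pics/e1.npz')); f=lambda P:w2px(s,P)[0]
def crop(P,r=75):
    u,v=f(P).astype(int); u=np.clip(u,r,511-r); v=np.clip(v,r,383-r); return cv2.resize(a[v-r:v+r,u-r:u+r],(400,400))
cv2.imwrite('pics/e1b.png',np.hstack([crop([.4945,-.182,.012]),crop([.54,.12,.02])]))
E
```

```text
29.9
```

View pics/e1b.png

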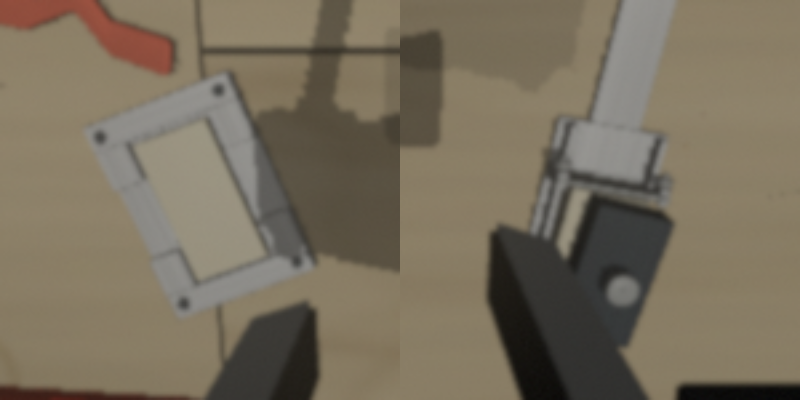

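The left crop shows the plaque lying flat in the pocket, centred around (200,200). On the right, the stack and block have settled behind the gate and the tongue is empty. The robot is clear of everything, so I'm handing in.

```bash
python3 -c "
from h import *
print(ticket.close_job())"
```

```text
the job is handed in; nothing more can be done
None
```

I drew the bottom plaque out under the gate and laid it flat in the carrier's pocket, the stack and block settled behind the gate, and I handed the job in at about 30 s; the highest press I read on the foam was 18.3 N, and the pinch was 8 N a finger.

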